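Hold the inspection magnifier over the clamping nut

ROBOT

A 7-joint arm with a two-finger parallel gripper is mounted at the origin on a cart in front of the work surface, level with it; the furniture and walls round the work are solid. World frame = base frame: x ahead of the robot, y to its left, z up, the work surface at z = 0. Lengths are in m, angles in rad, forces in N, time in s.
With the tool pointing down it reaches from about 0.425 to 0.925 m from the base axis. Payload 6.8 kg.
Tool frame: the origin (TCP) lies midway between the tips of the shut fingers; the grasp point (between the pads) lies 19 mm behind it; z points along the fingers, y is the direction in which the jaws open and shut (so a half turn about z gives the same grasp; the last joint's range is limited). The gripper opens to 85 mm and grips with 20 to 120 N. Pads are 22 mm wide; open, the fingers measure 114 mm over their backs; the gripper's body (76 mm by 85 mm) begins 54 mm behind the grasp point. The pads swing forward as they close: fully open they stand 13 mm farther back than shut.
Start: joints at [-1.281, 0.477, 0.022, 1.555, -0.011, 1.109, -0.083], TCP at [0.261, 0.622, 0.231] pointing down, gripper open.
Joint ranges: [-2.96, 2.96], [-0.34, 2.1], [-1.41, 1.46], [0.24, 2.44], [-1.37, 4.51], [0.17, 1.92], [-2.96, 2.96]. Speed limits (rad/s): [2.39, 2.39, 3.14, 3.14, 3.14, 3.14, 3.14].

INTERFACE

Orientations are given as a unit quaternion [w, x, y, z].
In Python, from station import readout, eyes, ticket gives the robot as it stands. The module is installed in compiled form; this text tells all that it offers.
- The arm moves only by the shell command python3 -m crank 'ROWS' [FORCE]. ROWS is JSON, a list of rows, each an object of numbers: "jaw": the opening in per cent of the stroke, from 0 (shut) to 100 (fully open); "x", "y", "z": the shift along the tool's x, y, z in mm; "ax", "ay", "az": the turn, a rotation vector about the tool's x, y, z in degrees. In form: [{"jaw": .., "x": .., "y": .., "z": .., "ax": .., "ay": .., "az": ..}, ...]. A call has 1 to 12 rows; each row shifts and turns the commanded pose from where the row before left it, along the tool's axes as they then stand; what a row does not reach is not made up. A row lasts 1/8 s, in which the tool goes at most 62.5 mm and 10.7 degrees, less where a joint would pass 70% of its speed; a pose out of reach is approached as far as the arm can. A call with a gripper value outside its range is refused whole. The fingers move at their own pace and stop on an object; FORCE is the grip in N (left out, the last holds). Time passes only in rows, so rows that do not move let the fingers close. It gives the time, the measured TCP pose, the force and the opening at its end, in the units of the state.
- readout.get_obs(): the state, without advancing time (a new reading comes with each control period).
- eyes.read_camera(name): name is "side" or "top" or "wrist"; returns (picture, depth): 384x512x3 uint8, red, green, blue; 384x512 float32, m along the optical axis (not along the pixel's ray), 0 where there is no reading.
- eyes.calibration(name): a dict with "fx", "fy", "cx", "cy" (pixels), "k1" (the pictures are not rectified: a ray, as slopes to the right and down, at radius r is drawn at 1 + k1 r^2 times it, then the intrinsics apply), "R" (3x3) and "t" (3): a world point X has camera coordinates R X + t. Camera axes: x right, y down, z forward; pixel columns grow to the right and rows downward; lengths in m; the calibration is good to about 2 mm. A picture is of the moment at which its call begins: read the wrist's pose just before it. calibration takes no time and is no camera call; for the wrist camera it gives the pose at the moment of the call.
- ticket.hand_in(): hands the job in, once; it reports no verdict.
The state is a dict: "t": time; "q": joint angles; "joint_vel": joint speeds; "joint_torque": joint torques, N m; "eef_pos": TCP position; "tool_rot": TCP orientation; "contact_force": force on the tool from outside, world axes, zero at the start; "torque": the same for the moment, N m; "gripper_width": opening from 0.0 (shut) to 1.0 (fully open).
Only numpy, scipy, OpenCV 4.12 (cv2) and the standard library are available. Lean on these libraries where they do the work, as an engineer would, in place of code of your own. Each camera call takes 0.05 s, during which the arm holds its last target. There are 200 camera calls.

TASK

Lift the magnifier by its orange grip up and off the two-pronged stand, carry it over the machine's beams to the other side, and hold it level over the clamping nut, centred on it, with the underside of its frame about 15 mm above the top of the nut, so that the nut can be inspected. Finish like that, keeping still and still holding the magnifier in the gripper, with nothing else carrying it. The magnifier must never touch the nut, and neither the nut nor the two collets may be moved.

Things in the scene. Friction and masses are not known exactly. Their poses are not given: they have to be found in the camera images.
- stand: Fixed stand right of the beams: grey base 145 x 140 x 12 mm, two posts 172 mm high at x = -88 mm, two black round prongs (8 mm thick, at y = -58 and +58 mm) running from the posts toward +x to upturned tips (x = +21, top 180 mm up). Open above and between the prongs. Origin on the table under the seats where the bar hangs; x from posts to tips, away from the robot; y along the bar; z up.
- magnifier: Clear lens in a black round frame, 88 mm across, 14 mm high; two 7 mm legs (y = -40, +40 mm) rise to a bar 100 mm up (8 mm thick, 156 mm long). 0.13 to 0.25 kg. Origin in the centre of the frame's underside; z up, y along the bar. At first it hangs level by the bar ends on both prongs, underside 70 mm above the table; lifted straight up, the frame passes between the prongs, 10 mm clear each side.
- magnifier_grip (a point): Centre of the orange grip in the middle of the magnifier's bar, 100 mm above the underside of the frame: a block 14 mm wide across the bar (x), 50 mm long along the bar (y), 14 mm high. Take it from above, fingers closing across the bar (along x). Same axes as the magnifier.
- nut: Grey steel clamping nut, a notched ring, about 50 mm across and 24 mm high, loose, standing flat on the table left of the beams. Origin in the centre of its underside, z up.
- nut_top (a point): Centre of the nut's top face, 24 mm above its origin.
- collet_a: Light grey spring collet, 32 mm across at the top and 42 mm high, standing loose on the table near the nut; leave it alone. Origin in the centre of its underside.
- collet_b: Another, same as collet_a.
- beams (a point): A fixed point midway between the two long metal beams that cross the table along world x, between the stand (to the right) and the nut (to the left); it is level with the tops of the beams, 105 mm above the table. The beams take up y = +50 to +150 mm and y = -50 to -150 mm from here, at every x in reach.

How it is judged:
By the outcome, as a careful person would: the job done as asked, in the order asked, and still so for the second after the job is handed in, while the arm keeps its last pose, push and grip.
It also fails if it takes over 56 s, if anything falls off the work surface, if the arm or the gripper's body presses on something with over 40 N, if the wrist force passes 120 N, or if a joint passes its speed limit or range.

## Working session

There is one attempt and no reset: what is moved stays moved. The work goes in short steps, Python scripts to look and compute and a shell command to move; the robot and the scene stay as the last step left them, time stands still between calls to the robot, and variables do not carry over. Pictures are saved under pics/ and viewed, about 8 in all and at most 12, crops included, and the job is handed in when it is done.

```bash
mkdir -p pics
cat > h.py <<'E'
import numpy as np, cv2
from station import readout, eyes, ticket
from scipy.spatial.transform import Rotation as Ro
def pose():
    o=readout.get_obs(); q=o['tool_rot']; return np.array(o['eef_pos']),Ro.from_quat([q[1],q[2],q[3],q[0]]).as_matrix(),o
def cam(n):
    c=eyes.calibration(n); im,d=eyes.read_camera(n); return im,d,c
def ray(c,u,v):
    # undistorted slopes
    x=(np.asarray(u,float)-c['cx'])/c['fx']; y=(np.asarray(v,float)-c['cy'])/c['fy']
    rd=np.hypot(x,y); r=rd.copy()
    for _ in range(20): r=rd/(1+c['k1']*r*r)
    s=1/(1+c['k1']*r*r); return x*s,y*s
def pts(c,u,v,d):
    x,y=ray(c,u,v); P=np.stack([x*d,y*d,d*np.ones_like(x)],-1)
    return (P-np.array(c['t']))@np.array(c['R'])
def onplane(c,u,v,z):
    R=np.array(c['R']);C=-R.T@np.array(c['t']); x,y=ray(c,u,v)
    D=np.stack([x,y,np.ones_like(x)],-1)@R
    return C+D*((z-C[2])/D[...,2])[...,None]
def cloud(c,d):
    v,u=np.mgrid[0:d.shape[0],0:d.shape[1]]; return pts(c,u,v,d)
def save(n,im): cv2.imwrite('pics/'+n,cv2.cvtColor(im,cv2.COLOR_RGB2BGR))
E
python3 - <<'E'
from h import *
p,R,o=pose(); print(p,R.round(3),o['t'],o['contact_force'],o['gripper_width'])
for n in('top','side','wrist'):
    im,d,c=cam(n); save(n+'0.png',im); np.savez(n+'0.npz',im=im,d=d,**{k:np.array(x) for k,x in c.items()})
    print(n,c['fx'],c['k1'],(-np.array(c['R']).T@np.array(c['t'])).round(3), (d>0).mean())
a=cv2.imread('pics/top0.png');b=cv2.imread('pics/side0.png')
E
```

```text
[0.26124878 0.62174807 0.23031986] [[-0.922  0.387 -0.001]
 [ 0.387  0.922 -0.002]
 [-0.    -0.002 -1.   ]] 0.0 [0.11860778 0.60280732 0.7616302 ] 0.9974740558140351
top 352.5944761672219 0.03716874196353441 [ 0.348 -0.013  1.121] 0.99578857421875
side 496.15022718009527 -0.08127938354086653 [ 0.135 -1.091  0.997] 0.9659779866536459
wrist 282.4837132529329 0.006717745051406749 [0.187 0.653 0.373] 0.9962158203125
```

View pics/top0.png

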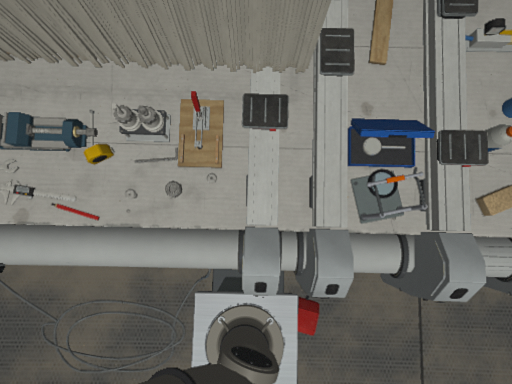

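View pics/side0.png

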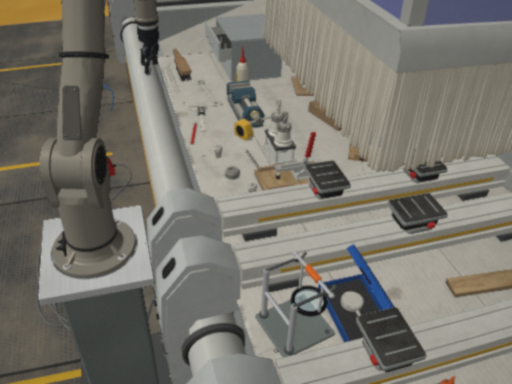

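The top view shows the stand, with the orange grip at about (396,180), right of the beams (columns 245–345). The nut is at about (174,188), with the collets at about (131,194) and (212,178). Next I'll turn these into positions.

Run:
```python
from h import *
def proj(c,X):
    P=c['R']@np.array(X)+c['t'];x,y=P[0]/P[2],P[1]/P[2];s=1+c['k1']*(x*x+y*y);return c['fx']*x*s+c['cx'],c['fy']*y*s+c['cy']
for n in('top','side','wrist'):
    c=dict(np.load(n+'0.npz'));im,d=c['im'],c['d'];W=cloud(c,d)
    print(n,'proj base',proj(c,[0,0,0]),'tcp',proj(c,[.261,.622,.231]))
    hsv=cv2.cvtColor(im,cv2.COLOR_RGB2HSV)
    m=cv2.inRange(hsv,(5,170,150),(17,255,255))
    k,l,s,ce=cv2.connectedComponentsWithStats(m)
    for i in range(1,k):
        if s[i,4]>12:
            w=W[l==i]; print(' orange',ce[i].round(1),s[i,4],np.median(w,0).round(3)); 
            uv=np.argwhere(l==i)[:,::-1].astype(float)
            X=onplane(c,uv[:,0],uv[:,1],.177)[:,:2]; mu=X.mean(0); e,v=np.linalg.eigh(np.cov((X-mu).T)); print('  on z.177',mu.round(4),'axis deg',np.degrees(np.arctan2(v[1,1],v[0,1])).round(1),'len',(np.sqrt(12*e)).round(3))
    if n=='top':
        for u,v in[(174,188),(131,194),(212,178),(265,180),(330,180),(450,220),(265,110),(375,200),(420,180),(410,210),(320,260),(260,260),(262,245)]: print((u,v),W[v,u].round(3))
        save('nut0.png',cv2.resize(im[150:240,100:240],None,fx=5,fy=5,interpolation=cv2.INTER_CUBIC))
        save('st0.png',cv2.resize(im[150:240,330:450],None,fx=5,fy=5,interpolation=cv2.INTER_CUBIC))
        a=cv2.imread('pics/nut0.png');b=cv2.imread('pics/st0.png');cv2.imwrite('pics/crop0.png',cv2.resize(np.hstack([a,b]),(800,277)))
```

```text
top proj base (np.float64(244.23695153634762), np.float64(343.73980078890827)) tcp (np.float64(-12.045239111444772), np.float64(258.66686185710444))
 orange [395.1 178.7] 69 [ 0.492 -0.397  0.177]
  on z.177 [ 0.4925 -0.3966] axis deg 102.1 len [0.011 0.047]
(174, 188) [0.468 0.234 0.016]
(131, 194) [0.444 0.357 0.043]
(212, 178) [0.506 0.118 0.001]
(265, 180) [ 0.489 -0.048  0.104]
(330, 180) [ 0.495 -0.237  0.104]
(450, 220) [ 0.388 -0.581  0.102]
(265, 110) [ 0.677 -0.041  0.167]
(375, 200) [ 0.448 -0.4    0.009]
(420, 180) [ 0.515 -0.54   0.016]
(410, 210) [ 0.414 -0.469  0.1  ]
(320, 260) [ 0.269 -0.2    0.154]
(260, 260) [ 0.264 -0.038  0.156]
(262, 245) [ 0.304 -0.043  0.14 ]
side proj base (np.float64(94.55704041624918), np.float64(247.0758522808693)) tcp (np.float64(151.6882448284731), np.float64(72.75007000849486))
 orange [312.1 272.6] 102 [ 0.49  -0.398  0.176]
  on z.177 [ 0.4898 -0.3995] axis deg 99.1 len [0.015 0.048]
 orange [450.4 380.8] 20 [ 0.633 -0.727  0.187]
  on z.177 [ 0.6391 -0.7231] axis deg -153.3 len [0.005 0.019]
wrist proj base (np.float64(-254.44718896970733), np.float64(164.67934293625657)) tcp (np.float64(258.78493022448805), np.float64(251.85127296087046))
```

View pics/crop0.png

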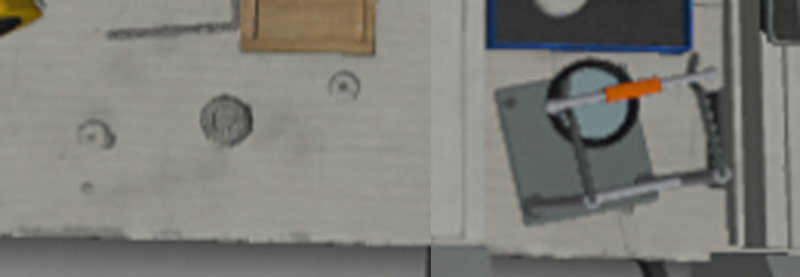

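```bash
python3 -m crank '[{"az":9.45,"z":-12},{"az":9.45,"z":-12},{"az":9.45,"z":-12},{"az":9.45,"z":-12},{"az":9.45,"z":-12},{"az":9.45,"z":-12}]' 60
python3 -m crank '[{"x":-30,"y":8},{"x":-50,"y":13},{"x":-50,"y":13},{"x":-50,"y":13},{"x":-50,"y":13},{"x":-50,"y":13},{"x":-50,"y":13},{"x":-50,"y":13},{"x":-50,"y":13},{"x":-40,"y":12},{"x":-24,"y":8},{}]'
python3 - <<'E'
from h import *
p,R,o=pose();im,d,c=cam('wrist');save('w1.png',im);np.savez('w1.npz',im=im,d=d,**c)
print(p,R.round(3),o['q'],o['t'])
W=cloud(c,d)
m=((W[...,2]>.017)&(W[...,2]<.06)&(d>0)).astype(np.uint8)
k,l,s,ce=cv2.connectedComponentsWithStats(m)
for i in range(1,k):
    if s[i,4]>60:
        w=W[l==i];print(ce[i].round(),s[i],w.min(0).round(3),w.max(0).round(3),'mid',((w.min(0)+w.max(0))/2).round(4))
E
```

```text
[0.2613235  0.62190739 0.23056163] [[-0.922  0.387 -0.   ]
 [ 0.387  0.922 -0.001]
 [-0.    -0.001 -1.   ]] [-1.2810915   0.4776304   0.02233921  1.55616216 -0.01151491  1.1092716
 -0.0830869 ] 0.15
[508. 340.] [502 331  10  21 139] [0.647 0.866 0.017] [0.665 0.883 0.039] mid [0.6563 0.8745 0.0281]
[331. 351.] [323 346  17  10  66] [0.576 0.601 0.017] [0.581 0.628 0.028] mid [0.5786 0.6148 0.0226]
[ 96. 372.] [ 83 362  26  21 313] [0.452 0.22  0.017] [0.488 0.264 0.024] mid [0.4702 0.2421 0.0207]schema error: expected keys jaw, x, y, z, ax, ay, az
schema error: expected keys jaw, x, y, z, ax, ay, az
```

View pics/w1.png

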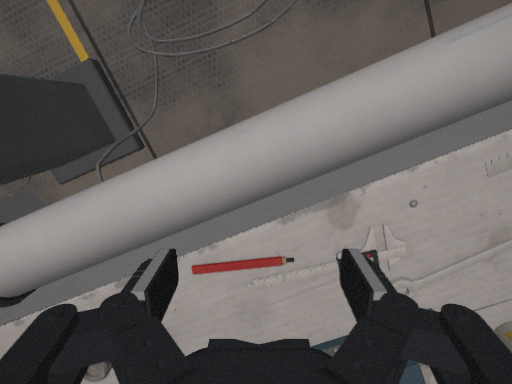

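The moves were refused because every row needs all seven keys, so the arm hasn't moved. I'll send them again in full.

```bash
python3 -m crank '[{"jaw":100,"x":0,"y":0,"z":-12,"ax":0,"ay":0,"az":9.45},{"jaw":100,"x":0,"y":0,"z":-12,"ax":0,"ay":0,"az":9.45},{"jaw":100,"x":0,"y":0,"z":-12,"ax":0,"ay":0,"az":9.45},{"jaw":100,"x":0,"y":0,"z":-12,"ax":0,"ay":0,"az":9.45},{"jaw":100,"x":0,"y":0,"z":-12,"ax":0,"ay":0,"az":9.45},{"jaw":100,"x":0,"y":0,"z":-12,"ax":0,"ay":0,"az":9.45}]' 60 &&
python3 -m crank '[{"jaw":100,"x":-30,"y":8,"z":0,"ax":0,"ay":0,"az":0},{"jaw":100,"x":-50,"y":13,"z":0,"ax":0,"ay":0,"az":0},{"jaw":100,"x":-50,"y":13,"z":0,"ax":0,"ay":0,"az":0},{"jaw":100,"x":-50,"y":13,"z":0,"ax":0,"ay":0,"az":0},{"jaw":100,"x":-50,"y":13,"z":0,"ax":0,"ay":0,"az":0},{"jaw":100,"x":-50,"y":13,"z":0,"ax":0,"ay":0,"az":0},{"jaw":100,"x":-50,"y":13,"z":0,"ax":0,"ay":0,"az":0},{"jaw":100,"x":-50,"y":13,"z":0,"ax":0,"ay":0,"az":0},{"jaw":100,"x":-50,"y":13,"z":0,"ax":0,"ay":0,"az":0},{"jaw":100,"x":-40,"y":12,"z":0,"ax":0,"ay":0,"az":0},{"jaw":100,"x":-24,"y":7,"z":0,"ax":0,"ay":0,"az":0},{"jaw":100,"x":0,"y":0,"z":0,"ax":0,"ay":0,"az":0}]'
python3 - <<'E'
from h import *
p,R,o=pose();im,d,c=cam('wrist');save('w2.png',im);np.savez('w2.npz',im=im,d=d,**c)
print(p,R.round(3),o['q'],o['t'])
W=cloud(c,d)
m=((W[...,2]>.017)&(W[...,2]<.06)&(d>0)).astype(np.uint8)
k,l,s,ce=cv2.connectedComponentsWithStats(m)
for i in range(1,k):
    if s[i,4]>60:
        w=W[l==i];print(ce[i].round(),s[i],w.min(0).round(3),w.max(0).round(3),'mid',((w.min(0)+w.max(0))/2).round(4))
E
```

```text
t: 0.95
eef_pos: [0.2614, 0.6221, 0.3034]
tool_rot: [0.0, 0.641, 0.767, -0.0]
contact_force: [0.4, 0.5, -0.0]
gripper_width: 1.0
t: 2.45
eef_pos: [0.481, 0.1584, 0.3034]
tool_rot: [0.0, 0.641, 0.768, -0.0]
contact_force: [-0.1, 0.1, -0.5]
gripper_width: 1.002
[0.48097441 0.15842387 0.30335856] [[-0.178  0.984  0.   ]
 [ 0.984  0.178 -0.   ]
 [-0.     0.    -1.   ]] [-0.89575276  0.12783294  0.50724353  1.88756502 -0.06774756  1.14291896
 -0.1846919 ] 2.45
[260.   3.] [249   0  23  10 155] [0.433 0.348 0.018] [0.46  0.36  0.044] mid [0.4464 0.3538 0.0313]
[409.   4.] [403   0  14  10  90] [0.627 0.373 0.017] [0.636 0.393 0.059] mid [0.6314 0.3829 0.0381]
[382.  97.] [374  77  18  29 104] [0.626 0.264 0.017] [0.632 0.297 0.06 ] mid [0.6289 0.2806 0.0385]
[259. 100.] [242  82  35  37 929] [0.442 0.216 0.017] [0.491 0.265 0.026] mid [0.4665 0.2404 0.0216]
[361. 172.] [ 288  117  162  111 8403] [0.54  0.09  0.017] [0.759 0.231 0.06 ] mid [0.6495 0.1606 0.0385]
[377. 184.] [350 175  55  18 448] [0.614 0.145 0.017] [0.712 0.166 0.06 ] mid [0.6627 0.1554 0.0385]
[267. 189.] [257 178  21  22 350] [0.486 0.101 0.018] [0.517 0.133 0.044] mid [0.5015 0.1169 0.0308]
[185. 243.] [  26  212  314   65 4133] [ 0.154 -0.012  0.017] [0.645 0.013 0.06 ] mid [0.3995 0.0004 0.0385]
[449. 289.] [ 384  273  128   31 1338] [ 0.722 -0.003  0.028] [0.954 0.007 0.054] mid [0.8378 0.002  0.0411]
[198. 342.] [172 332  74  23 590] [ 0.383 -0.204  0.017] [ 0.518 -0.188  0.057] mid [ 0.4502 -0.1958  0.0371]
[422. 378.] [408 371  29  13 286] [ 0.828 -0.202  0.029] [ 0.886 -0.192  0.053] mid [ 0.8568 -0.1971  0.0412]
```

View pics/w2.png

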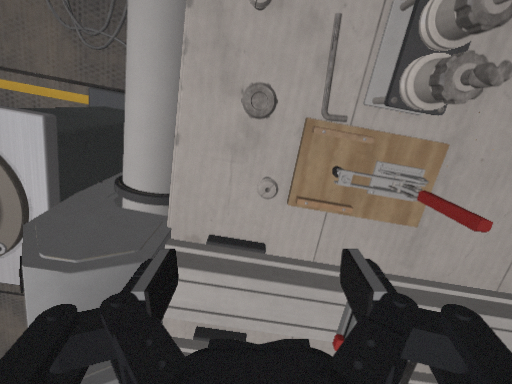

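Wrist view: the nut is at pixel (259,100), which puts it at (0.4665, 0.2404) with its top near 24 mm and 49 mm across, as it should be. The collets are at (267,189) and (260,3), clear of the hold pose. Next I'll go above the grip.

```bash
python3 -m crank '[{"jaw":100,"x":-30,"y":-5,"z":0,"ax":0,"ay":0,"az":0},{"jaw":100,"x":-55,"y":-9,"z":0,"ax":0,"ay":0,"az":0},{"jaw":100,"x":-55,"y":-9,"z":0,"ax":0,"ay":0,"az":0},{"jaw":100,"x":-55,"y":-9,"z":0,"ax":0,"ay":0,"az":0},{"jaw":100,"x":-55,"y":-9,"z":0,"ax":0,"ay":0,"az":0},{"jaw":100,"x":-55,"y":-9,"z":0,"ax":0,"ay":0,"az":0},{"jaw":100,"x":-55,"y":-9,"z":0,"ax":0,"ay":0,"az":0},{"jaw":100,"x":-55,"y":-9,"z":0,"ax":0,"ay":0,"az":0},{"jaw":100,"x":-55,"y":-9,"z":0,"ax":0,"ay":0,"az":0},{"jaw":100,"x":-50,"y":-8,"z":0,"ax":0,"ay":0,"az":0},{"jaw":100,"x":-29,"y":-4,"z":0,"ax":0,"ay":0,"az":0},{"jaw":100,"x":0,"y":0,"z":0,"ax":0,"ay":0,"az":0}]'
cat > grip.py <<'E'
from h import *
import sys
n=sys.argv[1]
p,R,o=pose();im,d,c=cam('wrist');save(n+'.png',im);np.savez(n+'.npz',im=im,d=d,**c)
print(p.round(4),R.round(3).tolist(),o['q'].round(2),o['t'])
hsv=cv2.cvtColor(im,cv2.COLOR_RGB2HSV);m=cv2.inRange(hsv,(3,150,120),(18,255,255))
k,l,s,ce=cv2.connectedComponentsWithStats(m);W=cloud(c,d)
for i in range(1,k):
    if s[i,4]<150: continue
    print(s[i],ce[i].round())
    w=W[(l==i)&(d>0)]; zt=np.percentile(w[:,2],80); t=w[np.abs(w[:,2]-zt)<.003]
    (cx,cy),(a,b),ang=cv2.minAreaRect((t[:,:2]*1000).astype(np.float32))
    box=cv2.boxPoints(((cx,cy),(a,b),ang));e=[box[1]-box[0],box[2]-box[1]];e=max(e,key=np.linalg.norm)
    yaw=np.degrees(np.arctan2(e[1],e[0]))%180
    C=np.array([cx,cy])/1000
    print('top z',zt.round(4),'centre',C.round(4),'size',round(a,1),round(b,1),'bar yaw',yaw.round(1),'want tool y at',round(yaw-90,1),'now',np.degrees(np.arctan2(R[1,1],R[0,1])).round(1))
    dd=R.T@np.array([C[0]-p[0],C[1]-p[1],zt-.007-.019-p[2]])
    print('tool shift mm',(dd*1000).round(1))
E
python3 grip.py w3
```

```text
t: 4.0
eef_pos: [0.4931, -0.3963, 0.3026]
tool_rot: [-0.0, 0.64, 0.768, -0.001]
contact_force: [-0.7, -0.2, -1.0]
gripper_width: 1.002
[ 0.4931 -0.3963  0.3026] [[-0.181, 0.983, -0.001], [0.983, 0.181, -0.0], [-0.0, -0.001, -1.0]] [ 0.    0.44  0.81  1.62 -0.33  1.23  1.06] 4.0
[253 162  15  48 605] [260. 185.]
top z 0.1769 centre [ 0.4933 -0.3953] size 12.9 47.3 bar yaw 100.9 want tool y at 10.9 now 10.4
tool shift mm [  1.    0.5 151.7]
```

View pics/w3.png

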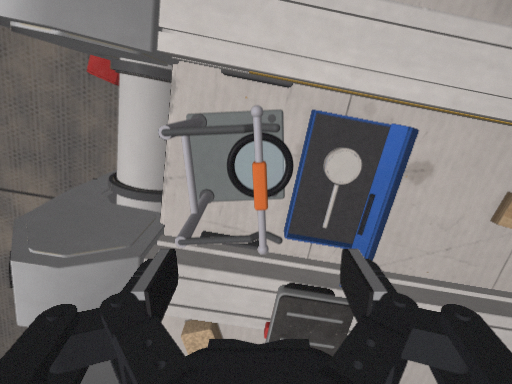

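Wrist view: the grip is at (260,185), lying along the image columns, and the frame at (260,165) sits between the prongs. Its top is 0.177 m up and it measures 13 x 47 mm, which fits. I'll go down and then close.

```bash
python3 -m crank '[{"jaw":100,"x":1,"y":0.5,"z":30,"ax":0,"ay":0,"az":-0.4},{"jaw":100,"x":0,"y":0,"z":40,"ax":0,"ay":0,"az":0},{"jaw":70,"x":0,"y":0,"z":35,"ax":0,"ay":0,"az":0},{"jaw":70,"x":0,"y":0,"z":25,"ax":0,"ay":0,"az":0},{"jaw":70,"x":0,"y":0,"z":15,"ax":0,"ay":0,"az":0},{"jaw":70,"x":0,"y":0,"z":7,"ax":0,"ay":0,"az":0},{"jaw":70,"x":0,"y":0,"z":0,"ax":0,"ay":0,"az":0},{"jaw":70,"x":0,"y":0,"z":0,"ax":0,"ay":0,"az":0}]' 60
python3 grip.py w4
```

```text
t: 5.05
eef_pos: [0.4938, -0.3948, 0.1523]
tool_rot: [0.001, 0.637, 0.771, 0.0]
contact_force: [-0.2, -0.3, -0.7]
gripper_width: 0.7
[ 0.4938 -0.3948  0.1523] [[-0.189, 0.982, 0.001], [0.982, 0.189, -0.001], [-0.001, 0.001, -1.0]] [ 0.07  0.58  0.71  1.77 -0.46  0.96  1.16] 5.05
[ 243  225   30   93 2391] [258. 272.]
top z 0.1766 centre [ 0.4933 -0.3958] size 13.5 48.8 bar yaw 102.9 want tool y at 12.9 now 10.9
tool shift mm [-0.8 -0.7  1.6]
```

View pics/w4.png

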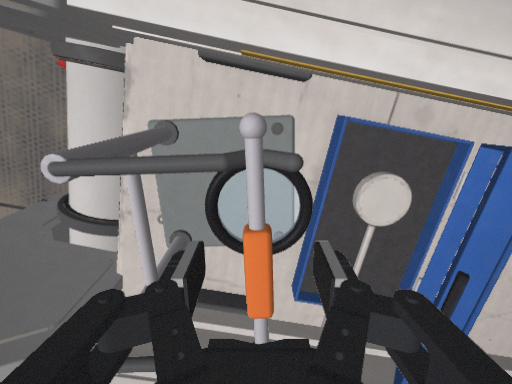

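Seen close up, the grip at (258,272) lies between the pads, with the bar turned about 2° from the jaws. I'll trim that and close.

```bash
python3 -m crank '[{"jaw":70,"x":-0.8,"y":-0.7,"z":1.5,"ax":0,"ay":0,"az":-1.5},{"jaw":40,"x":0,"y":0,"z":0,"ax":0,"ay":0,"az":0},{"jaw":20,"x":0,"y":0,"z":0,"ax":0,"ay":0,"az":0},{"jaw":0,"x":0,"y":0,"z":0,"ax":0,"ay":0,"az":0},{"jaw":0,"x":0,"y":0,"z":0,"ax":0,"ay":0,"az":0},{"jaw":0,"x":0,"y":0,"z":0,"ax":0,"ay":0,"az":0},{"jaw":0,"x":0,"y":0,"z":0,"ax":0,"ay":0,"az":0},{"jaw":0,"x":0,"y":0,"z":0,"ax":0,"ay":0,"az":0},{"jaw":0,"x":0,"y":0,"z":0,"ax":0,"ay":0,"az":0},{"jaw":0,"x":0,"y":0,"z":0,"ax":0,"ay":0,"az":0}]' 70
```

```text
t: 6.35
eef_pos: [0.4929, -0.3955, 0.1499]
tool_rot: [0.0, 0.627, 0.779, 0.0]
contact_force: [0.3, -1.9, 2.5]
gripper_width: 0.149
```

```bash
python3 -m crank '[{"jaw":0,"x":0,"y":0,"z":-5,"ax":0,"ay":0,"az":0},{"jaw":0,"x":0,"y":0,"z":-10,"ax":0,"ay":0,"az":0},{"jaw":0,"x":0,"y":0,"z":-18,"ax":0,"ay":0,"az":0},{"jaw":0,"x":0,"y":0,"z":-20,"ax":0,"ay":0,"az":0},{"jaw":0,"x":0,"y":0,"z":-20,"ax":0,"ay":0,"az":0},{"jaw":0,"x":0,"y":0,"z":-20,"ax":0,"ay":0,"az":0},{"jaw":0,"x":0,"y":0,"z":-20,"ax":0,"ay":0,"az":0},{"jaw":0,"x":0,"y":0,"z":-20,"ax":0,"ay":0,"az":0},{"jaw":0,"x":0,"y":0,"z":-15,"ax":0,"ay":0,"az":0},{"jaw":0,"x":0,"y":0,"z":-7,"ax":0,"ay":0,"az":0},{"jaw":0,"x":0,"y":0,"z":0,"ax":0,"ay":0,"az":0}]'
python3 grip.py w5
python3 - <<'E'
from h import *
im,d,c=cam('side');save('s5.png',im);print(pose()[2]['contact_force'])
w=cv2.imread('pics/w5.png');s=cv2.imread('pics/s5.png');cv2.imwrite('pics/c5.png',np.hstack([cv2.resize(w,(400,300)),cv2.resize(s[130:370,220:420],(250,300))]))
E
```

```text
t: 7.72
eef_pos: [0.4928, -0.3954, 0.305]
tool_rot: [0.0, 0.627, 0.779, 0.0]
contact_force: [0.4, 0.3, -2.2]
gripper_width: 0.151
[ 0.4928 -0.3954  0.305 ] [[-0.215, 0.977, 0.0], [0.977, 0.215, -0.0], [-0.0, 0.0, -1.0]] [ 0.01  0.43  0.8   1.62 -0.33  1.23  1.09] 7.725
[ 244  226   29   95 2400] [258. 274.]
top z 0.3315 centre [ 0.4922 -0.3963] size 13.2 49.2 bar yaw 102.4 want tool y at 12.4 now 12.4
tool shift mm [-0.7 -0.8 -0.6]
[-0.17124145  0.33851131 -1.61218407]
```

View pics/c5.png

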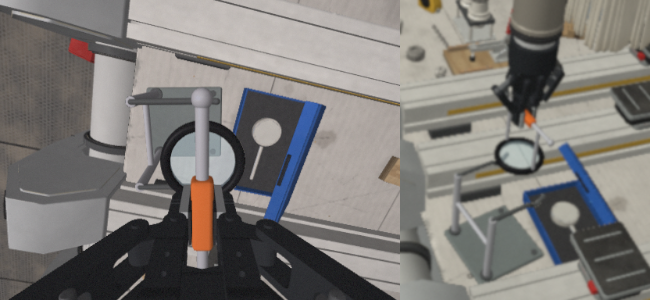

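The magnifier is off the stand, held by the grip and clear above the prongs. Next I'll carry it over the beams with its underside at about 0.22 m.

```bash
python3 -m crank '[{"jaw":0,"x":10,"y":1.8,"z":0,"ax":0,"ay":0,"az":0},{"jaw":0,"x":25,"y":4.4,"z":0,"ax":0,"ay":0,"az":0},{"jaw":0,"x":35,"y":6.2,"z":0,"ax":0,"ay":0,"az":0},{"jaw":0,"x":40,"y":7.1,"z":0,"ax":0,"ay":0,"az":0},{"jaw":0,"x":40,"y":7.1,"z":0,"ax":0,"ay":0,"az":0},{"jaw":0,"x":40,"y":7.1,"z":0,"ax":0,"ay":0,"az":0},{"jaw":0,"x":40,"y":7.1,"z":0,"ax":0,"ay":0,"az":0},{"jaw":0,"x":40,"y":7.1,"z":0,"ax":0,"ay":0,"az":0},{"jaw":0,"x":40,"y":7.1,"z":0,"ax":0,"ay":0,"az":0},{"jaw":0,"x":40,"y":7.1,"z":0,"ax":0,"ay":0,"az":0},{"jaw":0,"x":40,"y":7.1,"z":0,"ax":0,"ay":0,"az":0},{"jaw":0,"x":40,"y":7.1,"z":0,"ax":0,"ay":0,"az":0}]' && python3 -m crank '[{"jaw":0,"x":40,"y":7.1,"z":0,"ax":0,"ay":0,"az":0},{"jaw":0,"x":40,"y":7.1,"z":0,"ax":0,"ay":0,"az":0},{"jaw":0,"x":40,"y":7.1,"z":0,"ax":0,"ay":0,"az":0},{"jaw":0,"x":35,"y":6.2,"z":0,"ax":0,"ay":0,"az":0},{"jaw":0,"x":25,"y":4.4,"z":0,"ax":0,"ay":0,"az":0},{"jaw":0,"x":13,"y":2.3,"z":0,"ax":0,"ay":0,"az":0},{"jaw":0,"x":4,"y":0.7,"z":0,"ax":0,"ay":0,"az":0},{"jaw":0,"x":0,"y":0,"z":0,"ax":0,"ay":0,"az":0},{"jaw":0,"x":0,"y":0,"z":0,"ax":0,"ay":0,"az":0},{"jaw":0,"x":0,"y":0,"z":0,"ax":0,"ay":0,"az":0},{"jaw":0,"x":0,"y":0,"z":0,"ax":0,"ay":0,"az":0}]'
python3 grip.py w6
python3 - <<'E'
from h import *
for n in('side','top'):
    im,d,c=cam(n);save(n+'6.png',im);np.savez(n+'6.npz',im=im,d=d,**c)
w=dict(np.load('w6.npz'));W=cloud(w,w['d'])
# bar tilt: top of orange along the bar
m=cv2.inRange(cv2.cvtColor(w['im'],cv2.COLOR_RGB2HSV),(3,150,120),(18,255,255))>0
P=W[m];P=P[P[:,2]>np.percentile(P[:,2],80)-.003];A=np.c_[P[:,:2]-P[:,:2].mean(0),np.ones(len(P))];f=np.linalg.lstsq(A,P[:,2],rcond=None)[0];print('grip top slope deg x,y',np.degrees(f[:2]),f[2])
# frame ring / by height
z=W[...,2]; q=(np.abs(z-.23)<.025)&(np.abs(W[...,0]-.467)<.06)&(np.abs(W[...,1]-.24)<.07)
P=W[q];print(len(P),np.percentile(P,[1,50,99],axis=0).round(4).tolist())
a=cv2.imread('pics/w6.png');s=cv2.imread('pics/side6.png');t=cv2.imread('pics/top6.png')
cv2.imwrite('pics/c6.png',np.hstack([cv2.resize(a,(400,300)),cv2.resize(s[60:240,160:400],(400,300))]))
E
```

```text
t: 9.32
eef_pos: [0.474, 0.0426, 0.3046]
tool_rot: [-0.0, 0.626, 0.78, 0.0]
contact_force: [0.4, 0.1, -2.0]
gripper_width: 0.147
t: 10.7
eef_pos: [0.4667, 0.2405, 0.3049]
tool_rot: [-0.0, 0.627, 0.779, 0.0]
contact_force: [-0.9, 0.3, -1.3]
gripper_width: 0.15
[0.4667 0.2405 0.3049] [[-0.214, 0.977, 0.0], [0.977, 0.214, 0.0], [0.0, 0.0, -1.0]] [-1.02  0.16  0.48  1.85 -0.08  1.15 -0.29] 10.7
[ 244  226   28   95 2342] [258. 274.]
top z 0.3315 centre [0.466  0.2398] size 13.0 48.8 bar yaw 102.4 want tool y at 12.4 now 12.4
tool shift mm [-0.5 -0.8 -0.7]
grip top slope deg x,y [-0.03920191 11.17324312] 0.3315326880566386
6253 [[0.4257, 0.2075, 0.2315], [0.4679, 0.2457, 0.2349], [0.5076, 0.2811, 0.2392]]
```

View pics/c6.png

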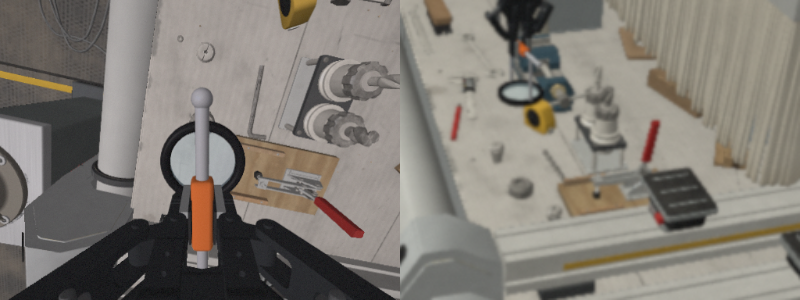

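The magnifier is over the nut area. The lens partly hides the nut, so I'll check tilt and centring from the frame's dark ring.

```bash
cat > lev.py <<'E'
from h import *
import sys
def lev(n):
    w=dict(np.load(n+'.npz'));W=cloud(w,w['d']);p=pose()[0];R=pose()[1]
    zt=p[2]+.019-.086
    g=cv2.cvtColor(w['im'],cv2.COLOR_RGB2GRAY)
    ax=np.array([R[0,0],R[1,0]]);ay=np.array([R[0,1],R[1,1]])
    L=np.stack([(W[...,:2]-p[:2])@ax,(W[...,:2]-p[:2])@ay,W[...,2]],-1)*1000
    q=(g<70)&(np.abs(L[...,2]-zt*1000)<14)&(np.hypot(L[...,0],L[...,1])<55)
    q=cv2.erode(q.astype(np.uint8),np.ones((3,3)))>0
    P=L[q];c=P[:,:2].mean(0)
    for _ in range(3):
        A=np.c_[P[:,:2],np.ones(len(P))];f=np.linalg.lstsq(A,P[:,2],rcond=None)[0];r=P[:,2]-A@f;P=P[np.abs(r)<2.5*r.std()+.3]
    print('ring pts',len(P),'slope deg along tool x,y',np.degrees(np.arctan(f[:2])).round(2),'z at TCP axis',f[2].round(1),'expected',zt*1000)
    print(' ring extents tool x',np.percentile(P[:,0],[.5,99.5]).round(1),'y',np.percentile(P[:,1],[.5,99.5]).round(1))
    # ring outline: ellipse via outer contour of dark ring, cast onto top plane
    k=(np.hypot(L[...,0],L[...,1])<38)  # lens interior
    b=(g>110)&(np.abs(L[...,1])<5)&(np.abs(L[...,2]-(p[2]+.019)*1000)<12)&(np.abs(L[...,0])<85)&(np.abs(L[...,0])>27)
    B=L[b]; 
    if len(B)>20:
        f=np.polyfit(B[:,0],B[:,2],1);r=B[:,2]-np.polyval(f,B[:,0]);B=B[np.abs(r)<3];f=np.polyfit(B[:,0],B[:,2],1)
        print(' bar pts',len(B),'x range',B[:,0].min().round(),B[:,0].max().round(),'slope deg',np.degrees(np.arctan(f[0])).round(2),'z0',f[1].round(1))
    # circle: fit outer edge points in ring plane
    cn=[c for c in cv2.findContours(q.astype(np.uint8),cv2.RETR_EXTERNAL,cv2.CHAIN_APPROX_NONE)[0] if len(c)>60]
    cc=np.vstack(cn)[:,0]; X=L[cc[:,1],cc[:,0],:2]; rr=np.hypot(*(X-[0,0]).T); X=X[(rr>38)&(rr<50)]
    A=np.c_[2*X,np.ones(len(X))];s=np.linalg.lstsq(A,(X**2).sum(1),rcond=None)[0];print(' circle centre tool xy mm',s[:2].round(1),'r',np.sqrt(s[2]+s[0]**2+s[1]**2).round(1),len(X))
lev(sys.argv[1])
E
python3 lev.py w6
```

```text
ring pts 1965 slope deg along tool x,y [0.26 0.27] z at TCP axis 237.5 expected 237.82378348207598
 ring extents tool x [-30.8  40.1] y [-41.5  41.6]
 bar pts 1877 x range -44.0 76.0 slope deg 0.54 z0 327.6
 circle centre tool xy mm [0.5 0.1] r 41.1 240
```

The frame is level within about 0.5° and centred under the TCP within 0.5 mm, with its underside at about 0.2236 m. Before going down I'll check the nut position against the other views.

Run:
```python
from h import *
for n in('top0','side0','w1','w2','side6'):
    c=dict(np.load(n+'.npz'));W=cloud(c,c['d']);q=(W[...,2]>.014)&(W[...,2]<.032)&(np.hypot(W[...,0]-.467,W[...,1]-.240)<.04)
    P=W[q]
    if len(P)<15: print(n,len(P));continue
    top=P[np.abs(P[:,2]-.024)<.004][:,:2]
    C,r=cv2.minEnclosingCircle((top*1000).astype(np.float32))
    print(n,len(P),'ext mid',((np.percentile(top,1,0)+np.percentile(top,99,0))/2).round(4),'enc',np.round(C,1),round(r,1),'mean',top.mean(0).round(4),'z95',np.percentile(P[:,2],95).round(4),np.median(P[:,2]).round(4))
p,R,o=pose();print(o['t'],p)
```

```text
top0 208 ext mid [0.4676 0.2378] enc [467.9 237.8] 23.9 mean [0.4681 0.2376] z95 0.0262 0.0223
side0 120 ext mid [0.4642 0.2355] enc [466.3 234.4] 25.7 mean [0.4641 0.2362] z95 0.026 0.0212
w1 380 ext mid [0.4699 0.2415] enc [469.1 242.1] 22.7 mean [0.4727 0.2446] z95 0.0238 0.0214
w2 1023 ext mid [0.4666 0.2402] enc [466.7 240.5] 23.9 mean [0.4664 0.2406] z95 0.0245 0.0222
side6 117 ext mid [0.465  0.2365] enc [463.9 235.3] 25.2 mean [0.4653 0.2354] z95 0.0267 0.0212
10.85 [0.46666306 0.24075961 0.30482378]
```

```bash
python3 -m crank '[{"jaw":0,"x":-1,"y":0,"z":8,"ax":0,"ay":0,"az":0},{"jaw":0,"x":0,"y":0,"z":18,"ax":0,"ay":0,"az":0},{"jaw":0,"x":0,"y":0,"z":25,"ax":0,"ay":0,"az":0},{"jaw":0,"x":0,"y":0,"z":25,"ax":0,"ay":0,"az":0},{"jaw":0,"x":0,"y":0,"z":25,"ax":0,"ay":0,"az":0},{"jaw":0,"x":0,"y":0,"z":25,"ax":0,"ay":0,"az":0},{"jaw":0,"x":0,"y":0,"z":15,"ax":0,"ay":0,"az":0},{"jaw":0,"x":0,"y":0,"z":7,"ax":0,"ay":0,"az":0},{"jaw":0,"x":0,"y":0,"z":2,"ax":0,"ay":0,"az":0},{"jaw":0,"x":0,"y":0,"z":0,"ax":0,"ay":0,"az":0},{"jaw":0,"x":0,"y":0,"z":0,"ax":0,"ay":0,"az":0}]'
python3 grip.py w7; python3 lev.py w7
python3 - <<'E'
import cv2
a=cv2.imread('pics/w7.png');cv2.imwrite('pics/c7.png',cv2.resize(a[120:300,160:360],None,fx=3.3,fy=3.3,interpolation=cv2.INTER_CUBIC))
E
```

```text
t: 12.22
eef_pos: [0.4673, 0.2401, 0.1554]
tool_rot: [0.0, 0.627, 0.779, 0.001]
contact_force: [-0.1, 0.7, -2.3]
gripper_width: 0.149
[0.4673 0.2401 0.1554] [[-0.215, 0.977, 0.001], [0.977, 0.215, 0.001], [0.001, 0.001, -1.0]] [-0.96  0.34  0.44  2.01 -0.2   0.83 -0.18] 12.225
[ 244  228   27   93 2224] [258. 275.]
top z 0.1821 centre [0.4664 0.2392] size 12.2 48.9 bar yaw 103.1 want tool y at 13.1 now 12.4
tool shift mm [-0.7 -1.1 -0.7]
ring pts 2025 slope deg along tool x,y [0.18 0.36] z at TCP axis 88.1 expected 88.3332046020342
 ring extents tool x [-30.5  40.4] y [-41.4  41.8]
 bar pts 1679 x range -44.0 77.0 slope deg 0.52 z0 178.2
 circle centre tool xy mm [0.6 0.1] r 41.4 228
```

View pics/c7.png

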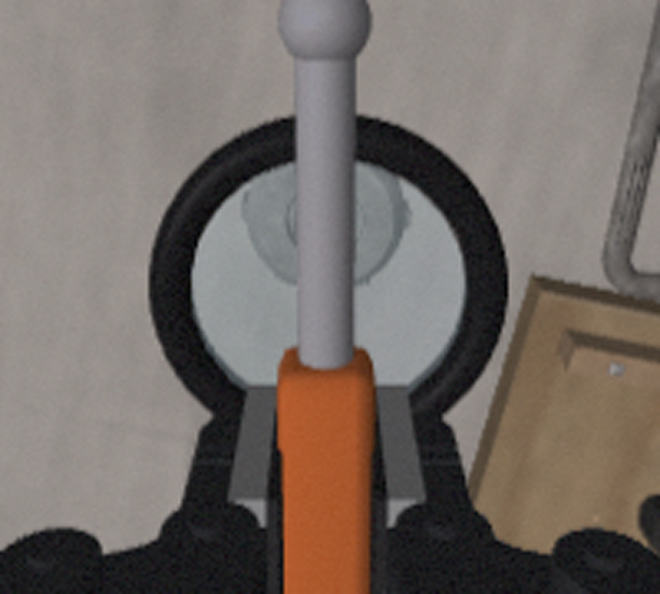

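Through the lens the nut shows at crop (243–410, lower rim 286), i.e. image columns 233.6–284.2 with the lower rim at row 206.7. I'll cast those points onto the plane of the nut's top.

Run:
```python
from h import *
c=dict(np.load('w7.npz'));p,R,o=pose()
C=-c['R'].T@c['t'];print('cam',C.round(3),'cam in tool',(R.T@(C-p)).round(3))
s=lambda a,b:(160+a/3.3,120+b/3.3)
E=np.array([s(243,200),s(410,210),s(326,286),s(262,253),s(385,262)])
P=onplane(c,E[:,0],E[:,1],.024);T=((P-p)@R)[:,:2]*1000;print(T.round(1))
from scipy.optimize import least_squares
f=least_squares(lambda a:np.hypot(T[:,0]-a[0],T[:,1]-a[1])-a[2],[0,0,25]);print('free fit tool mm',f.x.round(1),'res',f.fun.round(1))
f=least_squares(lambda a:np.hypot(T[:,0]-a[0],T[:,1]-a[1])-24.5,[0,0]);print('r=24.5',f.x.round(1),'world',(p+R@np.r_[f.x/1000,0]).round(4))
# ring in same picture: outer edge at top plane z=.088
E=np.array([s(150,285),s(508,285),s(329,115),s(205,165),s(455,165)])
P=onplane(c,E[:,0],E[:,1],p[2]+.019-.090);T=((P-p)@R)[:,:2]*1000
f=least_squares(lambda a:np.hypot(T[:,0]-a[0],T[:,1]-a[1])-a[2],[0,0,44]);print('ring',f.x.round(1),f.fun.round(1))
```

```text
cam [0.449 0.318 0.298] cam in tool [ 0.08  -0.    -0.142]
[[  6.  -25.3]
 [  2.8  25.5]
 [-21.9  -0.1]
 [-11.  -19.9]
 [-14.   18.2]]
free fit tool mm [ 3.8  0.2 25.4] res [ 0.2 -0.1  0.3 -0.4 -0.1]
r=24.5 [2.8 0.1] world [0.4667 0.2428 0.1553]
ring [-1.4  0.6 43.7] [ 0.1 -0.   0.3 -0.3 -0.1]
```

```bash
python3 -m crank '[{"jaw":0,"x":1,"y":0,"z":5,"ax":0,"ay":0,"az":0},{"jaw":0,"x":0,"y":0,"z":9,"ax":0,"ay":0,"az":0},{"jaw":0,"x":0,"y":0,"z":9,"ax":0,"ay":0,"az":0},{"jaw":0,"x":0,"y":0,"z":7,"ax":0,"ay":0,"az":0},{"jaw":0,"x":0,"y":0,"z":4,"ax":0,"ay":0,"az":0},{"jaw":0,"x":0,"y":0,"z":1,"ax":0,"ay":0,"az":0},{"jaw":0,"x":0,"y":0,"z":0,"ax":0,"ay":0,"az":0},{"jaw":0,"x":0,"y":0,"z":0,"ax":0,"ay":0,"az":0},{"jaw":0,"x":0,"y":0,"z":0,"ax":0,"ay":0,"az":0}]'
python3 grip.py w8; python3 lev.py w8
python3 - <<'E'
from h import *
im,d,c=cam('side');save('s8.png',im);np.savez('s8.npz',im=im,d=d,**c)
a=cv2.imread('pics/w8.png');s=cv2.imread('pics/s8.png')
cv2.imwrite('pics/c8.png',np.hstack([cv2.resize(a[110:310,160:360],(500,500),interpolation=cv2.INTER_CUBIC),cv2.resize(s[130:200,210:252],(300,500),interpolation=cv2.INTER_CUBIC)]))
E
```

```text
t: 13.4
eef_pos: [0.4668, 0.241, 0.12]
tool_rot: [0.0, 0.627, 0.779, 0.0]
contact_force: [-0.9, 0.0, -2.4]
gripper_width: 0.148
[0.4668 0.241  0.12  ] [[-0.215, 0.977, 0.0], [0.977, 0.215, 0.0], [0.0, 0.0, -1.0]] [-0.93  0.4   0.42  2.04 -0.23  0.75 -0.15] 13.4
[ 244  228   27   93 2209] [257. 275.]
top z 0.1467 centre [0.4659 0.2399] size 12.3 48.9 bar yaw 103.2 want tool y at 13.2 now 12.4
tool shift mm [-0.8 -1.1 -0.7]
ring pts 2006 slope deg along tool x,y [0.16 0.37] z at TCP axis 52.7 expected 52.96069523176958
 ring extents tool x [-30.3  40.4] y [-41.5  41.5]
 bar pts 1619 x range -43.0 76.0 slope deg 0.54 z0 142.8
 circle centre tool xy mm [0.5 0. ] r 41.3 243
```

View pics/c8.png

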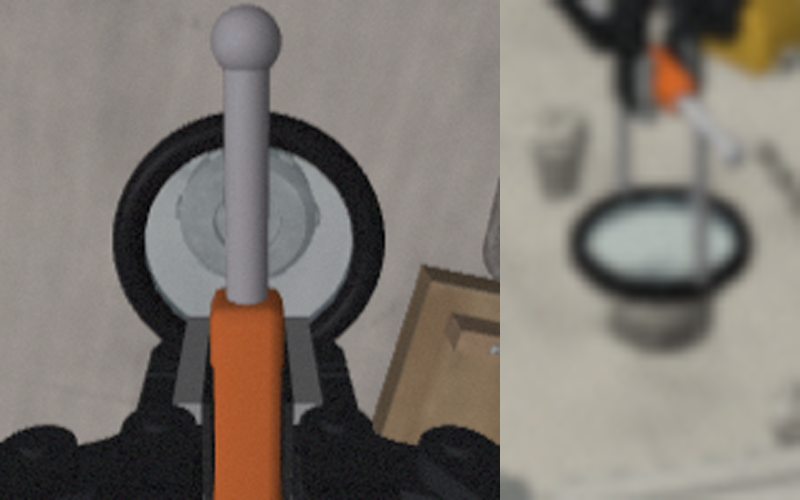

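The frame now sits about 15 mm over the nut, with the nut visible through the lens at crop columns 178–320 and lower rim at 280. One last centring check from nearby.

Run:
```python
from h import *
from scipy.optimize import least_squares
c=dict(np.load('w8.npz'));p,R,o=pose()
s=lambda a,b:(160+a/2.5,110+b/2.5)
def fit(E,z,r):
    E=np.array(E);P=onplane(c,E[:,0],E[:,1],z);T=((P-p)@R)[:,:2]*1000
    f=least_squares(lambda a:np.hypot(T[:,0]-a[0],T[:,1]-a[1])-r,[0,0]);return f.x.round(1),f.fun.round(1)
print('nut rim',fit([s(178,205),s(320,208),s(249,281),s(195,256),s(304,257)],.024,24.7))
# inner opening at ring top: lower part of inner edge (far side) and sides
print('ring outer low/side',fit([s(113,238),s(385,238),s(137,310),s(361,308)],.0525,44))
c=dict(np.load('s8.npz'));W=cloud(c,c['d'])
for x,y,n in((.5015,.117,'collet'),(.446,.355,'collet'),(.4665,.24,'nut')):
    for k in('side0','s8'):
        cc=dict(np.load(k+'.npz'));V=cloud(cc,cc['d']);q=(np.hypot(V[...,0]-x,V[...,1]-y)<.035)&(V[...,2]>.008)&(V[...,2]<(.05 if n=='collet' else .022));print(n,k,q.sum(),V[q].mean(0).round(4))
```

```text
nut rim (array([0.7, 0.6]), array([ 0.9,  0.6,  0. , -0. ,  0.4]))
ring outer low/side (array([2.8, 0.3]), array([-1.1, -0.9,  0.1, -0.1]))
collet side0 79 [0.4978 0.1123 0.0363]
collet s8 77 [0.4976 0.1116 0.0363]
collet side0 79 [0.4417 0.3577 0.0319]
collet s8 82 [0.442  0.3577 0.0316]
nut side0 91 [0.4646 0.2301 0.0174]
nut s8 63 [0.4613 0.2214 0.0153]
```

```bash
python3 -m crank '[{"jaw":0,"x":0,"y":0,"z":0,"ax":0,"ay":0,"az":0},{"jaw":0,"x":0,"y":0,"z":0,"ax":0,"ay":0,"az":0}]' && python3 -c "
from station import readout,ticket
o=readout.get_obs();print(o['t'],o['eef_pos'],abs(o['joint_vel']).max());print(ticket.hand_in())"
```

```text
t: 13.75
eef_pos: [0.4666, 0.2409, 0.1198]
tool_rot: [-0.0, 0.627, 0.779, 0.0]
contact_force: [0.4, -0.2, -1.4]
gripper_width: 0.15
13.75 [0.46663798 0.2408561  0.11983022] 0.0012948971266877952
the job is handed in; nothing more can be done
None
```

The magnifier is held still and level over the clamping nut, and the job was handed in at 13.75 s. I gripped it by the orange block, lifted it straight off the stand and carried it over the beams with its underside at about 0.22 m.

**Last checks**
- **Height:** the underside is about 39 mm above the table, roughly 15 mm above the nut's top.
- **Level:** the frame and bar are level within about 0.5°.
- **Centring:** the nut is within about 1 mm of the gripper axis in the last wrist picture, and the frame within 0.5 mm by depth.
- **Grip and forces:** the grip held steady at 15% opening, and the wrist force stayed below about 3 N at every reading.
- **Collets:** both stayed within 1 mm of where they started.

**Disagreements**
- **Nut position:** the views differed by a few millimetres. The top camera put the nut about 3 mm toward −y and the side camera about 5 mm. An earlier wrist picture put it about 3 mm the other way along the bar. I relied on the close wrist views.
- **Frame centre:** a rough outline check in the last picture put the frame 2.8 mm off along the bar, with a poor fit. The depth fit gave 0.5 mm.
- **Nut not moved:** the final side view couldn't confirm this, because the frame partly hid the nut. Nothing in the forces or the wrist pictures suggests it was touched.

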